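Load a carving blank into the sprung holder

ROBOT

A 7-joint arm with a two-finger parallel gripper is mounted at the origin on the work surface. World frame = base frame: x ahead of the robot, y to its left, z up, the work surface at z = 0. Lengths are in m, angles in rad, forces in N, time in s.
With the tool pointing down it reaches from about 0.4 to 0.85 m from the base axis. Payload 10.4 kg.
Tool frame: the origin (TCP) lies at the very end of the fingers, on their centre line; the grasp point (between the pads) lies 19 mm behind it (r.pinch_z is the distance from the TCP to the grasp point, in m); z points along the fingers, y is the line along which they close (so a half turn about z gives the same grasp; the last joint's range is limited). The gripper opens to 87 mm and grips with 3 to 60 N. Pads are 19 mm wide; open, the fingers measure 117 mm over their backs; the gripper's body (75 mm by 190 mm) begins 51 mm behind the grasp point.
Start: joints at [-1.279, 0.332, -0.065, 1.46, 0.022, 1.35, -0.088], TCP at [0.194, 0.594, 0.223] pointing down, gripper open.
Joint ranges: [-2.6, 2.6], [-0.5, 2.12], [-1.47, 1.34], [0.16, 2.42], [-1.27, 4.41], [0.06, 2.06], [-2.6, 2.6]. Speed limits (rad/s): [2.22, 2.22, 2.79, 2.79, 3.14, 3.14, 3.14].

INTERFACE

Orientations are given as a unit quaternion [x, y, z, w].
In Python, from bench import r, camera gives the robot as it stands. The module is installed in compiled form; this text tells all that it offers.
- The arm moves only by the shell command python3 -m pendant 'ROWS' [FORCE]. ROWS is JSON, a list of rows, each an object with "dp": the shift along the tool's x, y, z as a fraction of full scale, a list of three; "rotation": the turn, a rotation vector about the tool's x, y, z as a fraction of full scale, a list of three; "jaw": the opening, from 0 (shut) to 1 (fully open). A call has 1 to 8 rows; each row is the pose to reach, as a shift and turn from the pose commanded when the call began, along the tool's axes at that moment, turning the shorter way round; what a row does not reach only later rows make up. Full scale, the value 1, is 0.15 m for a shift and 2 pi rad for a turn. A row lasts 1/8 s, in which the tool goes at most 62.5 mm and 10.7 degrees, less where a joint would pass 70% of its speed; a pose out of reach is approached as far as the arm can. A call with a number of a shift or a turn outside -1 to 1 is refused whole. A call with a gripper value outside its range is refused whole. The fingers move at their own pace and stop on an object; FORCE is the grip in N (left out, the last holds). Time passes only in rows, so rows that repeat a pose let the fingers close. It gives the time, the measured TCP pose, the force, the opening and the grip force at its end, in the units of the state.
- r.read_state(): the state, without advancing time (a new reading comes with each control period).
- camera(name): name is "side" or "top" or "wrist"; returns a dict with "image" (384x512x3 uint8, red, green, blue), "z_map" (384x512 float32, m along the optical axis (not along the pixel's ray), 0 where there is no reading), "mtx" (3x3 intrinsics, pixels), "T" (4x4, takes a point from camera to world coordinates). Camera axes: x right, y down, z forward; pixel columns grow to the right and rows downward; lengths in m; the calibration is good to about 2 mm. A picture is of the moment at which its call begins.
- r.close_job(): hands the job in; it is judged then, once.
The state is a dict: "time": time; "joint_positions": joint angles; "joint_vel": joint speeds; "joint_torque": joint torques, N m; "ee_pos": TCP position; "eef_rot": TCP orientation; "ft_force": force on the tool from outside, world axes, zero at the start; "torque": the same for the moment, N m; "width": finger opening in m; "grip_force": force on a finger pad.
Only numpy, scipy, OpenCV 4.12 (cv2) and the standard library are available. Lean on these libraries where they do the work, as an engineer would, in place of code of your own. Each camera call takes 0.05 s, during which the arm holds its last target. There are 200 camera calls.

TASK

Load the yellow blank with the carved rosette, rosette up, into the carver's self-centring holder: slip one of its short ends under the lip of the red sprung jaw and push that jaw well back, lower the other end until the blank lies flat on the bed in front of the grey jaw, then let go so that the two springs grip and centre it.

Things in the scene. Friction and masses are not known exactly. Their poses are not given: they have to be found in the camera images.
- blank: Yellow wooden carving blank, 120 x 60 x 18 mm (x long, y wide, z thick), 0.06 to 0.13 kg, with a 45 mm rosette 3 to 5 mm proud in the middle of its top. It lies flat on the bench, rosette up. Origin: centre of its underside. A dark brown blank of the same size, without rosette, is not wanted.
- holder: Spring holder fixed to the bench. Origin: centre of underside, z up. Dark wooden base 300 x 90 x 10 mm (x, y, z); mid-way an aluminium bed 76 x 34 mm, top at z = 24 mm, narrower than the blank so fingers pass beside it. Red jaw at +x, grey jaw at -x, both 74 mm wide, sliding along x; at rest their inner faces are at x = +52 and -52 mm. A loaded blank pushes each back 8 mm.
- red_jaw (a joint): Travel of the red jaw outward (holder +x), m: 0 at rest, 0.034 at its stop, spring 250 N/m. Its lip reaches 10 mm inward of its face (to x = 42 mm at rest), underside at z = 58 mm, top at 66 mm: 34 mm open above bed level. A level blank held clear of the grey jaw is too high for the lip: enter with this end low, tilted 12 to 16 degrees.
- grey_jaw (a joint): Travel of the grey jaw outward (holder -x), m: 0 at rest, 0.034 at its stop, spring 250 N/m, same as the red one. Plain upright block without lip, top at z = 42 mm, level with the top face of a loaded blank. The blank's other end comes down inside its face (x = -52 mm).
Mind the look-alikes: they are no part of the job. Of the things that look like the blank, the middle-sized one is meant.

How it is judged:
On the way:
1. the red jaw is pushed back by the blank by more than 14 mm (value of joint red_jaw above 0.014 m and contact force between blank and red_jaw above 0.5 N), for 0.1 s.
At the end, for the whole second after the job is handed in: The yellow blank lies at rest flat on the bed (underside within 5 mm of bed height, tilt under 7 degrees, rosette up), along the holder within 10 degrees, centred within 6 mm along the rail and 15 mm across it, with both jaws pushed back at least 3 mm by it (x of blank in the frame of holder between -0.006 and 0.006 m and y of blank in the frame of holder between -0.015 and 0.015 m and z of blank in the frame of holder between 0.019 and 0.029 m and angle between blank's own z axis and vertical below 0.12 rad and angle between the x axis of blank and the x axis of holder, either way round below 0.17 rad and value of joint each of red_jaw, grey_jaw above 0.003 m and linear speed of blank below 0.02 m/s); the robot touches nothing.
It also fails if it takes over 38 s, if anything falls off the work surface, if the arm or the gripper's body presses on something with over 40 N, if the wrist force passes 120 N, or if a joint passes its speed limit or range.

## Working session

There is one attempt and no reset: what is moved stays moved. The work goes in short steps, Python scripts to look and compute and a shell command to move; the robot and the scene stay as the last step left them, time stands still between calls to the robot, and variables do not carry over. Pictures are saved under pics/ and viewed, at most 10 in all, crops included, and the job is handed in when it is done.

```bash
mkdir -p pics; python3 - <<'E'
from bench import r,camera
import cv2,numpy as np
for n in("top","side"):
    c=camera(n); cv2.imwrite(f"pics/{n}0.png",c["image"][:,:,::-1]); np.savez(f"{n}0.npz",**c); print(n,c["T"].round(3).tolist(),c["mtx"].round(1).tolist())
s=r.read_state();print(s["time"],s["ee_pos"],s["eef_rot"],s["width"],r.pinch_z)
E
```

```text
top [[-0.03, -0.995, 0.097, 0.385], [-1.0, 0.031, 0.007, -0.039], [-0.01, -0.097, -0.995, 0.989], [0.0, 0.0, 0.0, 1.0]] [[492.6, 0.0, 257.9], [0.0, 492.6, 188.8], [0.0, 0.0, 1.0]]
side [[0.953, -0.16, 0.255, 0.227], [-0.301, -0.551, 0.779, -0.761], [0.016, -0.819, -0.573, 0.578], [0.0, 0.0, 0.0, 1.0]] [[476.9, 0.0, 254.0], [0.0, 476.9, 190.2], [0.0, 0.0, 1.0]]
0.1 [0.19343763 0.59395623 0.22184308] [ 1.56760271e-01  9.87636486e-01 -6.20841595e-04 -6.16584410e-05] 0.08694216148972632 0.0187
```

View pics/top0.png

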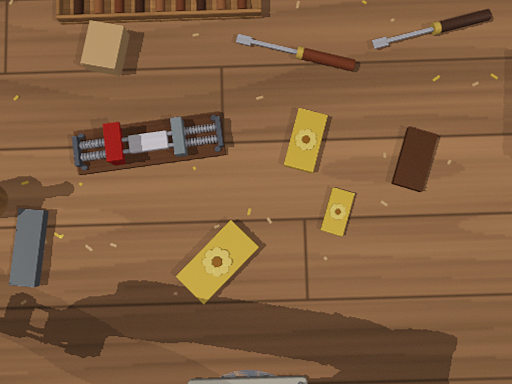

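View pics/side0.png

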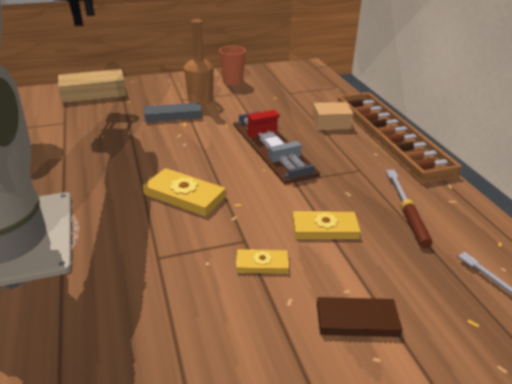

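The top view shows three yellow rosette blanks. The middle-sized one is at about (306,140). The holder is around (150,142), with its red jaw to the left at (113,142) and the grey jaw at (179,135). I'll measure from both views next.

```bash
cat > h.py <<'E'
import numpy as np,cv2
def cloud(c):
    v,u=np.mgrid[:384,:512]; z=c["z_map"]; K=c["mtx"]
    P=np.stack([(u-K[0,2])/K[0,0]*z,(v-K[1,2])/K[1,1]*z,z],-1)
    return P@c["T"][:3,:3].T+c["T"][:3,3]
def at(c,uv,z):
    d=np.linalg.inv(c["mtx"])@[uv[0],uv[1],1]; d=c["T"][:3,:3]@d; o=c["T"][:3,3]
    return o+d*(z-o[2])/d[2]
E
python3 - <<'E'
import numpy as np,cv2
from h import *
for n in("top","side"):
    c=dict(np.load(n+"0.npz")); P=cloud(c); hsv=cv2.cvtColor(c["image"],cv2.COLOR_RGB2HSV)
    for nm,lo,hi in(("yel",(22,150,100),(32,255,255)),("red",(0,200,90),(5,255,255)),("red2",(174,200,90),(180,255,255))):
        m=cv2.inRange(hsv,lo,hi); m=cv2.morphologyEx(m,cv2.MORPH_CLOSE,np.ones((3,3)))
        k,l,st,ce=cv2.connectedComponentsWithStats(m)
        for i in range(1,k):
            if st[i,4]<150: continue
            p=P[(l==i)&(c["z_map"]>0)]; zt=np.percentile(p[:,2],[5,50,95]); q=p[abs(p[:,2]-zt[1])<.003]
            rc=cv2.minAreaRect((q[:,:2]*1000).astype(np.float32))
            print(n,nm,st[i],ce[i].round(),"z",zt.round(3),"rect",np.round(rc[0],1),np.round(rc[1],1),round(rc[2],1))
c=dict(np.load("top0.npz")); s=c["image"][95:190,55:345,::-1]
a=cv2.resize(c["image"][100:190,60:240,::-1],(792,396),interpolation=cv2.INTER_CUBIC); cv2.imwrite("pics/holder.png",a)
P=cloud(c)
np.set_printoptions(suppress=True,linewidth=200)
# holder: points above base height
m=np.zeros((384,512),bool); m[100:190,60:240]=1
q=P[m&(c["z_map"]>0)]
for lo,hi in((.006,.014),(.020,.028),(.038,.046),(.060,.072)):
    s=q[(q[:,2]>lo)&(q[:,2]<hi)]
    if len(s)>5:
        rc=cv2.minAreaRect((s[:,:2]*1000).astype(np.float32)); print(lo,len(s),s.mean(0).round(4),[np.round(x,1) for x in rc])
E
```

```text
top yel [ 284  108   44   65 1449] [305. 140.] z [0.015 0.018 0.021] rect [ 576.4 -130. ] [ 59.2 120.5] 73.3
top yel [321 188  34  48 820] [337. 211.] z [0.01  0.014 0.016] rect [ 431.2 -187.6] [44.2 88.7] 72.0
top yel [ 176  220   83   84 2502] [217. 261.] z [0.02  0.023 0.026] rect [340.7  51.5] [ 76.  152.2] 44.2
top red [103 122  22  40 641] [113. 142.] z [0.063 0.066 0.069] rect [575.1 242. ] [72.8 31.9] 6.7
side yel [150 172  48  21 326] [167. 181.] z [0.019 0.021 0.023] rect [323.1  70.1] [64.4 84.8] 46.4
side yel [180 184  36  21 250] [201. 195.] z [0.02  0.021 0.023] rect [366.8  16. ] [57.4 58.7] 42.4
side yel [238 251  42  15 293] [252. 258.] z [0.01  0.011 0.013] rect [ 426.5 -184.9] [35.  70.8] 74.9
side red [248 111  30  26 507] [262. 122.] z [0.022 0.046 0.064] rect [573.7 235.8] [70.4  8.3] 7.4
0.006 3353 [0.5786 0.1782 0.0102] [array([562. , 185.4]), array([150.3, 327.2]), np.float64(2.0)]
0.02 1339 [0.5807 0.1859 0.0237] [array([579.4, 183.9]), array([ 72.4, 295.4]), np.float64(7.6)]
0.038 422 [0.5868 0.1255 0.0421] [array([582. , 183.7]), array([ 74. , 146.6]), np.float64(6.2)]
0.06 670 [0.5752 0.2419 0.0662] [array([575.6, 242.3]), array([74.3, 32.4]), np.float64(5.9)]
```

View pics/holder.png

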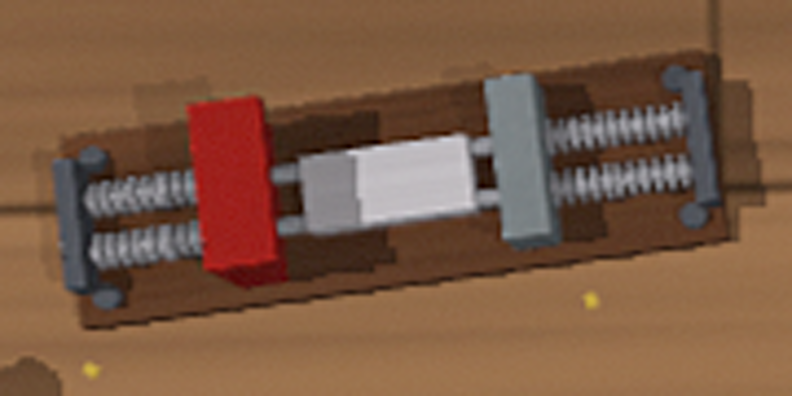

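The crop shows the base corners at about (62,138), (714,52), (735,240) and (85,327). The grey jaw top is at (485,80)-(560,240) and the red top at (190,104)-(276,262). Next I'll turn these into positions and triangulate the rosette and red jaw from both views.

```bash
python3 - <<'E'
import numpy as np,cv2
from h import *
np.set_printoptions(suppress=True,precision=4)
t=dict(np.load("top0.npz"));s=dict(np.load("side0.npz"))
f=lambda p:((p[0]+.5)/4.4-.5+60,(p[1]+.5)/4.4-.5+100)
def go(ps,z):
    q=np.array([at(t,f(p),z) for p in ps]); print(q.mean(0), [np.linalg.norm(q[i]-q[(i+1)%4]).round(4) for i in range(4)]); return q
b=go([(62,138),(714,52),(735,240),(85,327)],.010)
d=(b[0]+b[3]-b[1]-b[2])[:2]; print("holder +x yaw from base",np.degrees(np.arctan2(d[1],d[0])))
g=go([(485,80),(538,73),(560,240),(508,247)],.042)
rr=go([(190,104),(262,97),(276,262),(206,266)],.066)
d=rr.mean(0)-g.mean(0);print("jaw yaw",np.degrees(np.arctan2(d[1],d[0])))
# bed
go([(300,158),(470,135),(477,212),(308,234)],.024)
# triangulate rosette centre / red jaw top centre
def tri(a,b_):
    M=lambda c:c["mtx"]@np.linalg.inv(c["T"])[:3]
    X=cv2.triangulatePoints(M(t),M(s),np.array(a,float).reshape(2,1),np.array(b_,float).reshape(2,1)); return (X[:3]/X[3]).ravel()
print("rosette",tri((306,140),(326,220.5)))
# blank top-face corners from yellow hull in both views
for c,n in((t,"top"),(s,"side")):
    hsv=cv2.cvtColor(c["image"],cv2.COLOR_RGB2HSV); x0,y0,x1,y1=(278,100,335,180) if n=="top" else (285,200,370,248)
    m=np.zeros((384,512),np.uint8); m[y0:y1,x0:x1]=cv2.inRange(hsv,(18,120,60),(35,255,255))[y0:y1,x0:x1]
    P=cloud(c)[m>0]; q=P[abs(P[:,2]-.018)<.0025]
    h=cv2.minAreaRect((q[:,:2]*1000).astype(np.float32)); print(n,h,np.median(q[:,2]), P[:,2].max())
# side view corners
out=cv2.resize(s["image"][90:250,220:380,::-1],(600,600),interpolation=cv2.INTER_CUBIC); cv2.imwrite("pics/sidecrop.png",out)
E
```

```text
[0.5813 0.182  0.01  ] [np.float64(0.3031), np.float64(0.0884), np.float64(0.2996), np.float64(0.0889)]
holder +x yaw from base 95.85474306825984
[0.5862 0.1196 0.042 ] [np.float64(0.0238), np.float64(0.0762), np.float64(0.0232), np.float64(0.0762)]
[0.5754 0.2412 0.066 ] [np.float64(0.0315), np.float64(0.073), np.float64(0.0303), np.float64(0.0718)]
jaw yaw 95.11142840484169
[0.5805 0.1835 0.024 ] [np.float64(0.0777), np.float64(0.0356), np.float64(0.077), np.float64(0.0352)]
rosette [ 0.5762 -0.132   0.0176]
top ((576.5040893554688, -129.619873046875), (59.934181213378906, 120.47091674804688), 73.32176971435547) 0.018275508232244997 0.9891712533276392
side ((575.3033447265625, -132.96092224121094), (60.81161117553711, 119.62615203857422), 73.27449035644531) 0.016666236993612804 0.5784224911650301
```

View pics/sidecrop.png

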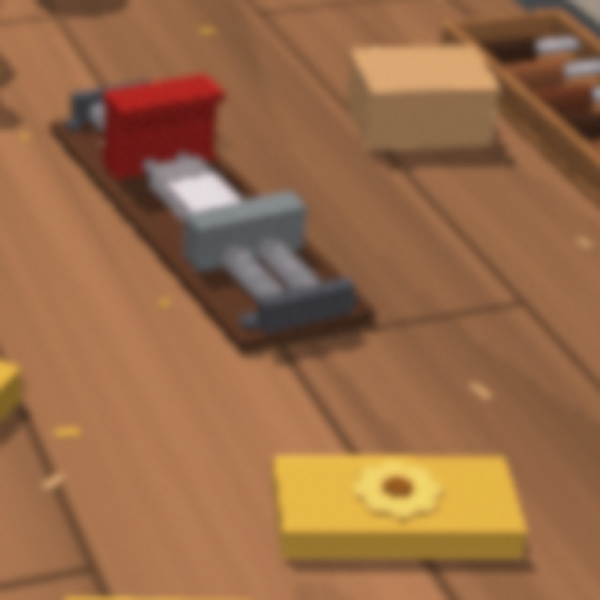

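The side crop agrees with the top view: middle blank with its rosette at crop (398,487), red jaw far, grey jaw near. Both views put the blank near (0.576,-0.131) with its top at about 18 mm and long axis at -16.7°. The holder is near (0.581,0.182) with yaw about 95.8°. I'll move above the blank now.

```bash

python3 -m pendant '[{"dp":[-0.98,-0.95,0],"rotation":[0,0,0],"jaw":1},{"dp":[-0.98,-0.95,0],"rotation":[0,0,0],"jaw":1},{"dp":[-0.98,-0.95,0],"rotation":[0,0,0],"jaw":1},{"dp":[-0.98,-0.95,0],"rotation":[0,0,0],"jaw":1}]'
python3 -m pendant '[{"dp":[-0.98,-0.95,0],"rotation":[0,0,0],"jaw":1},{"dp":[-0.98,-0.95,0],"rotation":[0,0,0],"jaw":1},{"dp":[-0.98,-0.95,0],"rotation":[0,0,0],"jaw":1},{"dp":[-0.98,-0.95,0],"rotation":[0,0,0],"jaw":1}]'
python3 -m pendant '[{"dp":[-0.98,-0.95,0],"rotation":[0,0,0],"jaw":1},{"dp":[-0.98,-0.95,0],"rotation":[0,0,0],"jaw":1},{"dp":[-0.98,-0.95,0],"rotation":[0,0,0],"jaw":1},{"dp":[-0.98,-0.95,0],"rotation":[0,0,0],"jaw":1}]'
python3 -m pendant '[{"dp":[-0.9,-0.95,0],"rotation":[0,0,-0.0036],"jaw":1},{"dp":[-0.9,-0.95,0],"rotation":[0,0,-0.0036],"jaw":1},{"dp":[-0.9,-0.95,0],"rotation":[0,0,-0.0036],"jaw":1},{"dp":[-0.9,-0.95,0],"rotation":[0,0,-0.0036],"jaw":1},{"dp":[-0.9,-0.95,0],"rotation":[0,0,-0.0036],"jaw":1}]'
python3 - <<'E'
from bench import r,camera
import numpy as np,cv2
from h import *
from scipy.spatial.transform import Rotation as R
s=r.read_state(); M=R.from_quat(s["eef_rot"]).as_matrix()
c=camera("wrist"); cv2.imwrite("pics/w1.png",c["image"][:,:,::-1])
hsv=cv2.cvtColor(c["image"],cv2.COLOR_RGB2HSV); P=cloud(c)
m=(cv2.inRange(hsv,(18,120,60),(35,255,255))>0)&(c["z_map"]>0)
Q=P[m]; q=Q[(abs(Q[:,2]-.018)<.003)&(np.hypot(Q[:,0]-.576,Q[:,1]+.131)<.09)]
print(len(q),np.median(q[:,2]),cv2.minAreaRect((q[:,:2]*1000).astype(np.float32)))
print(s["time"],s["ee_pos"],M.round(4)); d=np.array([.576,-.131,.004])-s["ee_pos"]; print("dp",M.T@d/.15)
E
```

```text
time: 0.6
ee_pos: [0.2915, 0.4098, 0.2226]
eef_rot: [0.159, 0.987, -0.0, 0.0]
ft_force: [-0.3, 1.2, -0.4]
width: 0.0868
grip_force: 0.0
time: 1.1
ee_pos: [0.3862, 0.2294, 0.2226]
eef_rot: [0.159, 0.987, 0.0, 0.0]
ft_force: [1.1, 0.3, -0.0]
width: 0.0869
grip_force: 0.0
time: 1.6
ee_pos: [0.4817, 0.0486, 0.2226]
eef_rot: [0.159, 0.987, -0.0, 0.0]
ft_force: [0.8, 1.1, 0.4]
width: 0.087
grip_force: 0.0
time: 2.22
ee_pos: [0.565, -0.125, 0.2219]
eef_rot: [0.145, 0.989, -0.0, -0.001]
ft_force: [-0.0, 0.5, -0.8]
width: 0.0873
grip_force: 0.0
4603 0.018709688659205526 ((576.7922973632812, -131.2856903076172), (59.99900436401367, 119.23714447021484), 73.29129791259766)
2.225 [ 0.56500811 -0.12502409  0.22185323] [[-9.578e-01  2.875e-01 -1.200e-03]
 [ 2.875e-01  9.578e-01 -0.000e+00]
 [ 1.100e-03 -3.000e-04 -1.000e+00]]
dp [-0.08324266 -0.01658196  1.45226975]
```

View pics/w1.png

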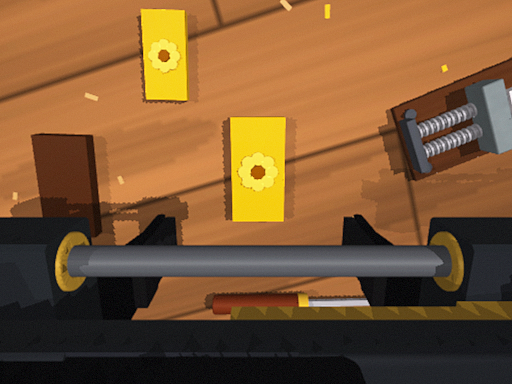

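The wrist view has the blank centred at (258,170) and measures (0.577,-0.131) with its top at 18.7 mm, matching the other views. I'll descend and grip at 25 N.

```bash

python3 -m pendant '[{"dp":[-0.087,-0.017,0.4],"rotation":[0,0,0],"jaw":1},{"dp":[-0.087,-0.017,0.8],"rotation":[0,0,0],"jaw":1},{"dp":[-0.087,-0.017,0.95],"rotation":[0,0,0],"jaw":1}]'
python3 -m pendant '[{"dp":[0,0,0.25],"rotation":[0,0,0],"jaw":1},{"dp":[0,0,0.42],"rotation":[0,0,0],"jaw":1},{"dp":[0,0,0.5],"rotation":[0,0,0],"jaw":1},{"dp":[0,0,0.5],"rotation":[0,0,0],"jaw":1}]'
python3 -m pendant '[{"dp":[0,0,0],"rotation":[0,0,0],"jaw":0},{"dp":[0,0,0],"rotation":[0,0,0],"jaw":0},{"dp":[0,0,0],"rotation":[0,0,0],"jaw":0},{"dp":[0,0,0],"rotation":[0,0,0],"jaw":0},{"dp":[0,0,0],"rotation":[0,0,0],"jaw":0},{"dp":[0,0,0],"rotation":[0,0,0],"jaw":0}]' 25
```

```text
time: 2.65
ee_pos: [0.5745, -0.1288, 0.0764]
eef_rot: [0.144, 0.99, 0.001, -0.003]
ft_force: [0.9, -0.9, 0.5]
width: 0.087
grip_force: 0.0
time: 3.15
ee_pos: [0.5764, -0.1308, 0.0049]
eef_rot: [0.145, 0.989, 0.0, -0.0]
ft_force: [0.5, -0.1, 0.4]
width: 0.0871
grip_force: 0.0
time: 3.9
ee_pos: [0.5767, -0.1321, 0.0054]
eef_rot: [0.146, 0.989, 0.0, 0.0]
ft_force: [-1.1, 1.4, 6.0]
width: 0.0597
grip_force: 25.0
```

```bash

python3 -m pendant '[{"dp":[0,0,-0.4],"rotation":[0,0,0],"jaw":0},{"dp":[0,0,-0.8],"rotation":[0,0,0.03],"jaw":0},{"dp":[0,0,-0.95],"rotation":[0,0,0.06],"jaw":0},{"dp":[0,0,-0.95],"rotation":[0,0,0.09],"jaw":0},{"dp":[0,0,-0.95],"rotation":[0,0,0.12],"jaw":0},{"dp":[0,0,-0.95],"rotation":[0,0,0.15],"jaw":0},{"dp":[0,0,-0.95],"rotation":[0,0,0.18],"jaw":0},{"dp":[0,0,-0.95],"rotation":[0,0,0.187],"jaw":0}]'
cat > plan.py <<'E'
import numpy as np,sys
from bench import r
from scipy.spatial.transform import Rotation as R
# target: blank tilt a (deg, red end low), blank red-end LOWER corner at holder (xr,zr); y=0
H=np.array([.581,.1825,0]); YAW=np.radians(95.8); C=.0054; OFF=float(sys.argv[4]) if len(sys.argv)>4 else 0.0  # blank centre minus tcp along tool x
a,xr,zr=np.radians(float(sys.argv[1])),float(sys.argv[2])/1e3,float(sys.argv[3])/1e3
Rh=R.from_euler('z',YAW).as_matrix()
bx=np.array([np.cos(a),0,-np.sin(a)]); bz=np.array([np.sin(a),0,np.cos(a)])
tcp=np.array([xr,0,zr])-(.060+OFF)*bx+C*bz
T=H+Rh@tcp; X=Rh@bx; Z=-Rh@bz; M=np.stack([X,np.cross(Z,X),Z],1)
s=r.read_state(); M0=R.from_quat(s["eef_rot"]).as_matrix()
print(s["time"],"holder tcp",tcp.round(4),"world",T.round(4),"now in holder",(Rh.T@(s["ee_pos"]-H)).round(4),"F",s["ft_force"].round(1),"w",s["width"])
print("dp",(M0.T@(T-s["ee_pos"])/.15).round(3),"rot",(R.from_matrix(M0.T@M).as_rotvec()/2/np.pi).round(4))
E
python3 plan.py 14 25 80
```

```text
time: 4.9
ee_pos: [0.5762, -0.1322, 0.1471]
eef_rot: [0.671, 0.742, -0.0, -0.0]
ft_force: [0.7, -1.0, 0.1]
width: 0.0599
grip_force: 25.0
4.9 holder tcp [-0.0319  0.      0.0998] world [0.5842 0.1508 0.0998] now in holder [-0.3126  0.0366  0.1471] F [ 0.7 -1.   0.1] w 0.05992807406280983
dp [1.872 0.242 0.315] rot [-0.0001 -0.0389 -0.0002]
```

```bash

python3 -m pendant '[{"dp":[0.4,0.06,0],"rotation":[0,0,0],"jaw":0},{"dp":[0.8,0.12,0],"rotation":[0,0,0],"jaw":0},{"dp":[1,0.15,0],"rotation":[0,0,0],"jaw":0}]'
python3 -m pendant '[{"dp":[0.3,0.06,0.1],"rotation":[0,-0.015,0],"jaw":0},{"dp":[0.6,0.09,0.2],"rotation":[0,-0.03,0],"jaw":0},{"dp":[0.87,0.092,0.31],"rotation":[0,-0.039,0],"jaw":0},{"dp":[0.87,0.092,0.31],"rotation":[0,-0.039,0],"jaw":0},{"dp":[0.87,0.092,0.31],"rotation":[0,-0.039,0],"jaw":0}]'
python3 plan.py 14 25 80
python3 - <<'E'
from bench import r,camera
import numpy as np,cv2
from h import *
t=camera("top");s=camera("side");np.savez("t2.npz",**t);np.savez("s2.npz",**s)
a=cv2.resize(t["image"][95:190,60:240,::-1],(790,417),interpolation=cv2.INTER_CUBIC)
cv2.imwrite("pics/t2.png",a)
b=cv2.resize(s["image"][70:220,190:390,::-1],(800,600),interpolation=cv2.INTER_CUBIC)
cv2.imwrite("pics/s2.png",b)
E
```

```text
time: 5.28
ee_pos: [0.583, 0.0235, 0.147]
eef_rot: [0.668, 0.744, 0.0, -0.001]
ft_force: [0.2, 0.4, -0.2]
width: 0.0598
grip_force: 25.0
time: 5.9
ee_pos: [0.5835, 0.1498, 0.1009]
eef_rot: [0.665, 0.737, -0.082, 0.091]
ft_force: [-0.4, -0.6, -0.8]
width: 0.0595
grip_force: 25.0
5.9 holder tcp [-0.0319  0.      0.0998] world [0.5842 0.1508 0.0998] now in holder [-0.0328  0.0008  0.1009] F [-0.4 -0.6 -0.8] w 0.059545241021853275
dp [0.008 0.005 0.006] rot [0.     0.0002 0.0004]
```

View pics/s2.png

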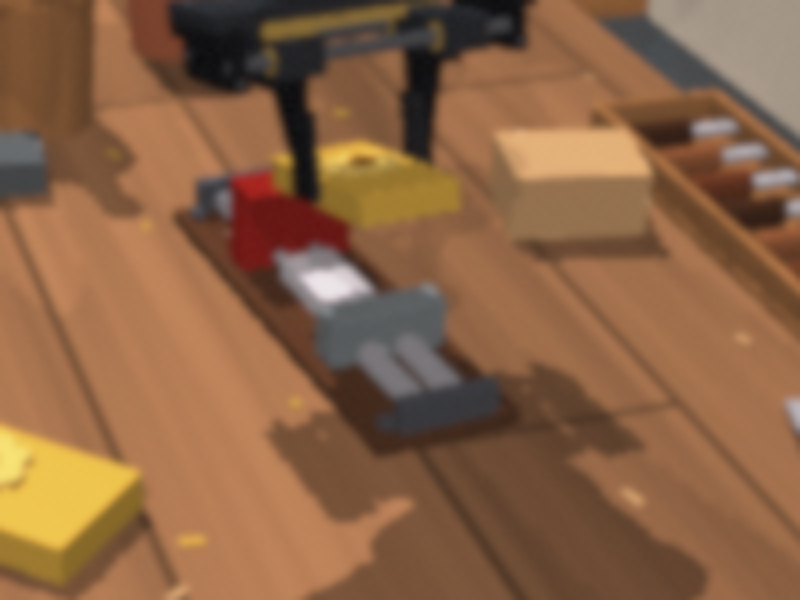

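The blank is held tilted above the holder, its near (grey) end at (460,200) in the crop, clear of both jaws. I'll lower it and then enter under the lip.

```bash
python3 plan.py 14 25 31; python3 plan.py 14 50 31;python3 plan.py 14 72 30
```

```text
6.0 holder tcp [-0.0319  0.      0.0508] world [0.5842 0.1508 0.0508] now in holder [-0.0339  0.0005  0.1015] F [ 0.2 -0.5 -0.7] w 0.059441874922922015
dp [0.095 0.003 0.325] rot [ 0.0001  0.0001 -0.0001]
6.0 holder tcp [-0.0069  0.      0.0508] world [0.5817 0.1756 0.0508] now in holder [-0.0339  0.0005  0.1015] F [ 0.2 -0.5 -0.7] w 0.059441874922922015
dp [0.257 0.003 0.285] rot [ 0.0001  0.0001 -0.0001]
6.0 holder tcp [0.0151 0.     0.0498] world [0.5795 0.1975 0.0498] now in holder [-0.0339  0.0005  0.1015] F [ 0.2 -0.5 -0.7] w 0.059441874922922015
dp [0.401 0.003 0.256] rot [ 0.0001  0.0001 -0.0001]
```

```bash

python3 -m pendant '[{"dp":[0.05,0.003,0.16],"rotation":[0,0,0],"jaw":0},{"dp":[0.095,0.003,0.325],"rotation":[0,0,0],"jaw":0},{"dp":[0.095,0.003,0.325],"rotation":[0,0,0],"jaw":0},{"dp":[0.15,0.003,0.311],"rotation":[0,0,0],"jaw":0},{"dp":[0.2,0.003,0.298],"rotation":[0,0,0],"jaw":0},{"dp":[0.257,0.003,0.285],"rotation":[0,0,0],"jaw":0},{"dp":[0.257,0.003,0.285],"rotation":[0,0,0],"jaw":0}]' 40
python3 plan.py 14 72 30
python3 - <<'E'
from bench import r,camera
import numpy as np,cv2
s=camera("side");t=camera("top")
b=cv2.resize(s["image"][90:200,210:350,::-1],(560,440),interpolation=cv2.INTER_CUBIC)
a=cv2.resize(t["image"][100:190,60:240,::-1],(560,280),interpolation=cv2.INTER_CUBIC)
cv2.imwrite("pics/c3.png",np.vstack([b[:310],a]))
E
```

```text
time: 6.88
ee_pos: [0.5813, 0.1787, 0.0505]
eef_rot: [0.664, 0.738, -0.081, 0.091]
ft_force: [0.7, -0.9, -0.1]
width: 0.0597
grip_force: 40.0
6.875 holder tcp [0.0151 0.     0.0498] world [0.5795 0.1975 0.0498] now in holder [-0.0039  0.0001  0.0505] F [ 0.7 -0.9 -0.1] w 0.05965303545319694
dp [ 0.124  0.001 -0.026] rot [0.0002 0.0001 0.0006]
```

View pics/c3.png

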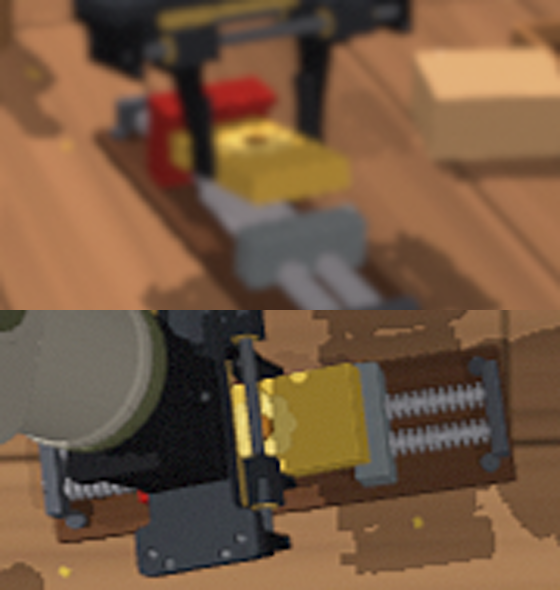

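The side view shows the low end under the red lip at (180,150), and the grey end above the grey jaw. The top view shows the blank lined up with the holder. I'll push the red jaw back.

```bash

python3 -m pendant '[{"dp":[0.04,0,-0.008],"rotation":[0,0,0],"jaw":0},{"dp":[0.08,0,-0.017],"rotation":[0,0,0],"jaw":0},{"dp":[0.124,0,-0.026],"rotation":[0,0,0],"jaw":0},{"dp":[0.124,0,-0.026],"rotation":[0,0,0],"jaw":0},{"dp":[0.124,0,-0.026],"rotation":[0,0,0],"jaw":0},{"dp":[0.124,0,-0.026],"rotation":[0,0,0],"jaw":0}]'
python3 plan.py 14 72 30; python3 plan.py 7 74 27;python3 plan.py 0 76 24.5
```

```text
time: 7.72
ee_pos: [0.5793, 0.1956, 0.0496]
eef_rot: [0.665, 0.737, -0.082, 0.091]
ft_force: [0.0, -5.2, 1.1]
width: 0.0592
grip_force: 40.0
7.725 holder tcp [0.0151 0.     0.0498] world [0.5795 0.1975 0.0498] now in holder [0.0132 0.0003 0.0496] F [ 0.  -5.2  1.1] w 0.05920570975866276
dp [ 0.012  0.002 -0.004] rot [0.0001 0.0002 0.0003]
7.725 holder tcp [0.0151 0.     0.0397] world [0.5795 0.1975 0.0397] now in holder [0.0132 0.0003 0.0496] F [ 0.  -5.2  1.1] w 0.05920570975866276
dp [0.029 0.002 0.061] rot [0.     0.0197 0.0003]
7.725 holder tcp [0.016  0.     0.0299] world [0.5794 0.1984 0.0299] now in holder [0.0132 0.0003 0.0496] F [ 0.  -5.2  1.1] w 0.05920570975866276
dp [0.05  0.002 0.123] rot [0.     0.0391 0.0003]
```

The 5 N reaction means about 21 mm of jaw travel. Now I'll lower the other end to level.

```bash

python3 -m pendant '[{"dp":[0.02,0.002,0],"rotation":[0,0,0],"jaw":0},{"dp":[0.035,0.002,0.03],"rotation":[0,0.01,0],"jaw":0},{"dp":[0.042,0.002,0.061],"rotation":[0,0.0197,0],"jaw":0},{"dp":[0.052,0.002,0.092],"rotation":[0,0.0295,0],"jaw":0},{"dp":[0.06,0.002,0.118],"rotation":[0,0.039,0],"jaw":0},{"dp":[0.06,0.002,0.118],"rotation":[0,0.039,0],"jaw":0},{"dp":[0.06,0.002,0.118],"rotation":[0,0.039,0],"jaw":0}]'
python3 plan.py 0 76 24
python3 - <<'E'
from bench import r,camera
import numpy as np,cv2
s=camera("side");t=camera("top")
b=cv2.resize(s["image"][90:200,210:350,::-1],(700,550),interpolation=cv2.INTER_CUBIC)
a=cv2.resize(t["image"][110:170,100:220,::-1],(700,350),interpolation=cv2.INTER_CUBIC)
cv2.imwrite("pics/c4.png",np.vstack([b[130:380],a]))
E
```

```text
time: 8.6
ee_pos: [0.5794, 0.1994, 0.0302]
eef_rot: [0.67, 0.742, -0.0, 0.0]
ft_force: [0.9, -5.6, 1.8]
width: 0.0596
grip_force: 40.0
8.6 holder tcp [0.016  0.     0.0294] world [0.5794 0.1984 0.0294] now in holder [ 0.017  -0.0002  0.0302] F [ 0.9 -5.6  1.8] w 0.05955810515069646
dp [-0.007 -0.001  0.005] rot [0.     0.0001 0.0002]
```

View pics/c4.png

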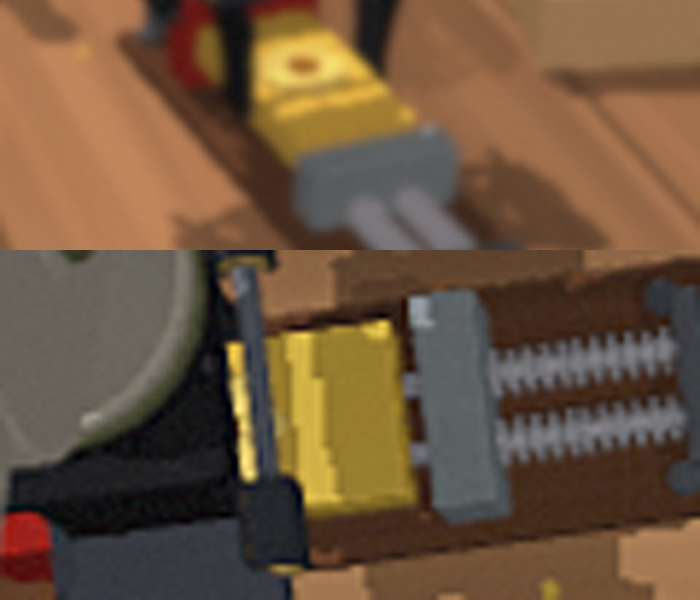

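The blank is level in front of the grey jaw, with a gap between them at top crop (412,400). I'll lower it the last millimetre, ease it back so both springs load, and let go.

```bash

python3 -m pendant '[{"dp":[0,0,0.007],"rotation":[0,0,0],"jaw":0},{"dp":[0,0,0.009],"rotation":[0,0,0],"jaw":0},{"dp":[-0.03,0,0.009],"rotation":[0,0,0],"jaw":0},{"dp":[-0.06,0,0.009],"rotation":[0,0,0],"jaw":0},{"dp":[-0.09,0,0.009],"rotation":[0,0,0],"jaw":0},{"dp":[-0.11,0,0.009],"rotation":[0,0,0],"jaw":0},{"dp":[-0.11,0,0.009],"rotation":[0,0,0],"jaw":0}]'
python3 plan.py 0 60 24
python3 -m pendant '[{"dp":[0,0,0],"rotation":[0,0,0],"jaw":1},{"dp":[0,0,0],"rotation":[0,0,0],"jaw":1},{"dp":[0,0,0],"rotation":[0,0,0],"jaw":1},{"dp":[0,0,0],"rotation":[0,0,0],"jaw":1},{"dp":[0,0,0],"rotation":[0,0,0],"jaw":1}]'
python3 -m pendant '[{"dp":[0,0,-0.2],"rotation":[0,0,0],"jaw":1},{"dp":[0,0,-0.5],"rotation":[0,0,0],"jaw":1},{"dp":[0,0,-0.9],"rotation":[0,0,0],"jaw":1},{"dp":[0,0,-1],"rotation":[0,0,0],"jaw":1},{"dp":[0,0,-1],"rotation":[0,0,0],"jaw":1}]'
python3 -m pendant '[{"dp":[-0.4,0,0],"rotation":[0,0,0],"jaw":1},{"dp":[-0.7,0,0],"rotation":[0,0,0],"jaw":1},{"dp":[-1,0,0],"rotation":[0,0,0],"jaw":1},{"dp":[-1,0,0],"rotation":[0,0,0],"jaw":1}]'
python3 -m pendant '[{"dp":[-0.4,0,0],"rotation":[0,0,0],"jaw":1},{"dp":[-0.7,0,0],"rotation":[0,0,0],"jaw":1},{"dp":[-1,0,0],"rotation":[0,0,0],"jaw":1},{"dp":[-1,0,0],"rotation":[0,0,0],"jaw":1}]'
python3 - <<'E'
from bench import r,camera
import numpy as np,cv2
from h import *
t=camera("top");s=camera("side")
hsv=cv2.cvtColor(t["image"],cv2.COLOR_RGB2HSV);P=cloud(t)
m=np.zeros((384,512),bool);m[100:190,60:240]=1
Q=P[m&(cv2.inRange(hsv,(18,120,60),(35,255,255))>0)&(t["z_map"]>0)]
q=Q[abs(Q[:,2]-np.median(Q[:,2]))<.003]
A=np.c_[q[:,:2]-q[:,:2].mean(0),np.ones(len(q))]; co=np.linalg.lstsq(A,q[:,2],rcond=None)[0]
print("top z",np.median(Q[:,2]),"tilt deg",np.degrees(np.hypot(*co[:2])),cv2.minAreaRect((q[:,:2]*1000).astype(np.float32)))
a=cv2.resize(t["image"][100:190,60:240,::-1],(600,300),interpolation=cv2.INTER_CUBIC)
b=cv2.resize(s["image"][90:200,210:350,::-1],(600,471),interpolation=cv2.INTER_CUBIC)
cv2.imwrite("pics/c5.png",np.vstack([a,b[20:320]]))
E
```

```text
time: 9.57
ee_pos: [0.5812, 0.1855, 0.0294]
eef_rot: [0.669, 0.743, 0.001, -0.0]
ft_force: [-1.3, -0.0, 5.6]
width: 0.0595
grip_force: 40.0
9.575 holder tcp [0.     0.     0.0294] world [0.581  0.1825 0.0294] now in holder [ 0.003  -0.0005  0.0294] F [-1.3 -0.   5.6] w 0.059532483139530044
dp [-0.02  -0.003  0.   ] rot [ 0.0002 -0.0002  0.0005]
time: 10.2
ee_pos: [0.5808, 0.1844, 0.0287]
eef_rot: [0.67, 0.743, 0.0, -0.0]
ft_force: [-0.1, -0.2, -0.6]
width: 0.0864
grip_force: 0.0
time: 10.82
ee_pos: [0.5811, 0.1846, 0.1793]
eef_rot: [0.669, 0.743, 0.001, 0.0]
ft_force: [-0.0, 0.5, -0.3]
width: 0.0873
grip_force: 0.0
time: 11.32
ee_pos: [0.5954, 0.0304, 0.1771]
eef_rot: [0.672, 0.741, -0.002, -0.0]
ft_force: [0.4, 0.4, -0.5]
width: 0.0871
grip_force: 0.0
time: 11.82
ee_pos: [0.6107, -0.1175, 0.1772]
eef_rot: [0.671, 0.741, -0.001, -0.0]
ft_force: [-0.3, -0.0, -0.3]
width: 0.0871
grip_force: 0.0
top z 0.042507680784681035 tilt deg 0.15173894309584085 ((581.6944580078125, 183.31240844726562), (60.64903259277344, 115.33027648925781), 5.9023284912109375)
```

View pics/c5.png

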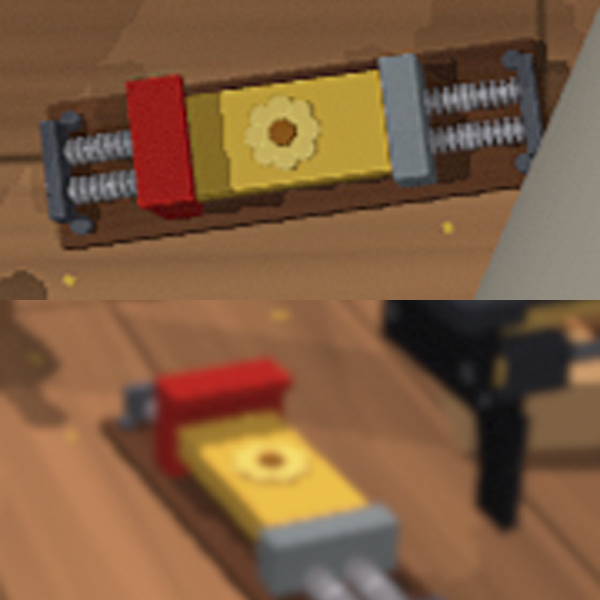

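The blank lies flat with its top at 42.5 mm, gripped between both jaws and aligned with the holder, rosette up at (282,132). The gripper is clear, so I'm handing in.

```bash
python3 -c "
from bench import r
print(r.close_job())"
```

```text
the job is handed in; nothing more can be done
None
```

The middle yellow blank is in the holder, flat with its rosette up, centred and gripped by both jaws with the gripper clear; the job is handed in at about 12 s on the robot's clock, and no verdict came back.

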